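# Queue two specimen cartons on the microscope's roller feed

### The job

Load the sloped roller lane for the microscope: set the long specimen carton down (do not drop it) on the rollers at the raised end, lengthwise and flat, let go, and let it roll down by itself to the stop. Then set the short carton down in the same way at the raised end, so that it rolls down by itself and queues up lengthwise right behind the long one. Leave the log book, the pen cup and the glass dish where they are.

Things in the scene. Friction and masses are not known exactly. Their poses are not given: they have to be found in the camera images.
- long_carton: Plain cardboard specimen carton, the longer of two: 120 long (its x) x 54 wide (y) x 46 high (z) mm, about 0.15 to 0.31 kg, with blank white paper strips. Origin: centre of the underside. It stands flat on the desk at the start.
- short_carton: Plain cardboard specimen carton, the shorter of two: 70 long (x) x 54 wide (y) x 46 high (z) mm, about 0.1 to 0.2 kg. Origin: centre of the underside. It stands flat on the desk at the start.
- roller_bed: Fixed lane of 15 free-turning grey rollers (18 mm thick, 25 mm apart) between aluminium rails, sloping down 0.14 rad to a stop. Origin: loading place near the raised end, mid-width, on the plane of the roller tops, 85 mm above the desk. x: downhill along the rollers; y: across; z: square to the roller plane. Rollers from x = -75 to 275 mm. Rails 68 mm apart inside, 76 outside, 6 mm above the roller plane.
- stop (a point): Middle of the stop plate's face at the low end of the rollers, on the roller plane, 300 mm downhill of the loading place; the plate is 80 mm wide and reaches 30 mm above the roller plane. A carton let go on the rollers starts rolling at once; from the loading place it reaches the stop within about 4 s.
- logbook: Bystander: blue log book lying flat, 160 x 220 x 28 mm. Origin: centre of the underside.
- pen_cup: Bystander: round black cup of pens, 76 mm across, about 165 mm high with the pens. Origin: centre of the underside.
- dishes: Bystander: covered round glass dish with a small sample on top, 92 mm across, 37 mm high. Origin: centre of the underside.
Not all that is in view belongs to the job. Leave any turquoise look-alike of the short_carton alone.

How it is judged:
On the way, in this order (a step that is already met when the one before it is completed fails the run):
1. the long carton is set flat and lengthwise on the rollers at the raised end (centre within 70 mm of the loading place) (x of long_carton in the frame of roller_bed between -0.06 and 0.07 m and y of long_carton in the frame of roller_bed between -0.02 and 0.02 m and z of long_carton in the frame of roller_bed between -0.005 and 0.005 m and angle between the z axis of long_carton and the z axis of roller_bed, either way round below 0.1 rad and angle between the x axis of long_carton and the x axis of roller_bed, either way round below 0.3 rad and angle between long_carton's own z axis and vertical below 0.4 rad), for 0.04 s.
2. the long carton, let go, has rolled to the stop and rests there (x of long_carton in the frame of roller_bed between 0.229 and 0.247 m and y of long_carton in the frame of roller_bed between -0.02 and 0.02 m and z of long_carton in the frame of roller_bed between -0.005 and 0.005 m and angle between the z axis of long_carton and the z axis of roller_bed, either way round below 0.1 rad and angle between the x axis of long_carton and the x axis of roller_bed, either way round below 0.3 rad and angle between long_carton's own z axis and vertical below 0.4 rad and linear speed of long_carton below 0.02 m/s and contact force between the fingers and long_carton below 0.05 N), for 0.2 s.
3. the short carton is set flat and lengthwise on the rollers at the raised end (centre within 70 mm of the loading place) (x of short_carton in the frame of roller_bed between -0.06 and 0.07 m and y of short_carton in the frame of roller_bed between -0.02 and 0.02 m and z of short_carton in the frame of roller_bed between -0.005 and 0.005 m and angle between the z axis of each of short_carton, long_carton and the z axis of roller_bed, either way round below 0.1 rad and angle between the x axis of each of short_carton, long_carton and the x axis of roller_bed, either way round below 0.3 rad and angle between each of short_carton, long_carton's own z axis and vertical below 0.4 rad and x of long_carton in the frame of roller_bed between 0.229 and 0.247 m and y of long_carton in the frame of roller_bed between -0.02 and 0.02 m and z of long_carton in the frame of roller_bed between -0.005 and 0.005 m), for 0.04 s.
At the end, for the whole second after the job is handed in: Both cartons lie flat, upright and lengthwise (within 0.3 rad) on the rollers, at rest and let go: the long one against the stop (within about 10 mm), the short one right behind it (within about 15 mm of its place in the queue) (all of step 2 and x of short_carton in the frame of roller_bed between 0.128 and 0.152 m and y of short_carton in the frame of roller_bed between -0.02 and 0.02 m and z of short_carton in the frame of roller_bed between -0.005 and 0.005 m and angle between the z axis of short_carton and the z axis of roller_bed, either way round below 0.1 rad and angle between the x axis of short_carton and the x axis of roller_bed, either way round below 0.3 rad and angle between short_carton's own z axis and vertical below 0.4 rad and linear speed of short_carton below 0.02 m/s and contact force between the fingers and short_carton below 0.05 N); the robot touches nothing.
It fails at once if a carton is dropped (falls free from more than about 25 mm) ((contact force between the fingers and long_carton below 0.01 N and linear speed of long_carton above 0.7 m/s) or (contact force between the fingers and short_carton below 0.01 N and linear speed of short_carton above 0.7 m/s)).
It fails at once if the fingers push or carry a carton down the lane instead of letting it roll (they touch it on the rollers with its centre over 120 mm downhill of the loading place) ((contact force between the fingers and long_carton above 0.3 N and x of long_carton in the frame of roller_bed between 0.12 and 0.3 m and y of long_carton in the frame of roller_bed between -0.04 and 0.04 m and z of long_carton in the frame of roller_bed below 0.012 m) or (contact force between the fingers and short_carton above 0.3 N and x of short_carton in the frame of roller_bed between 0.12 and 0.3 m and y of short_carton in the frame of roller_bed between -0.04 and 0.04 m and z of short_carton in the frame of roller_bed below 0.012 m)).
It fails at once if the log book is moved more than 30 mm (distance of logbook from where it was at the start of the episode above 0.03 m).
It fails at once if the pen cup is moved more than 30 mm (distance of pen_cup from where it was at the start of the episode above 0.03 m).
It fails at once if the glass dish is moved more than 30 mm (distance of dishes from where it was at the start of the episode above 0.03 m).
It also fails if it takes over 54 s, if anything falls off the work surface, if the arm or the gripper's body presses on something with over 40 N, if the wrist force passes 120 N, or if a joint passes its speed limit or range.

### The arm

A 7-joint arm with a two-finger parallel gripper is mounted at the origin on the work surface. World frame = base frame: x ahead of the robot, y to its left, z up, the work surface at z = 0. Lengths are in m, angles in rad, forces in N, time in s.
With the tool pointing down it reaches from about 0.4 to 0.875 m from the base axis. Payload 19.3 kg.
Tool frame: the origin (TCP) lies midway between the tips of the shut fingers; the grasp point (between the pads) lies 19 mm behind it; z points along the fingers, y is the line along which they close (so a half turn about z gives the same grasp; the last joint's range is limited). The gripper opens to 85 mm and grips with 20 to 120 N. Pads are 22 mm wide; open, the fingers measure 114 mm over their backs; the gripper's body (76 mm by 85 mm) begins 54 mm behind the grasp point. The pads swing forward as they close: fully open they stand 13 mm farther back than shut.
Start: joints at [-1.189, 0.521, -0.036, 1.599, 0.021, 1.021, -0.113], TCP at [0.273, 0.562, 0.231] pointing down, gripper open.
Joint ranges: [-2.91, 2.91], [-0.3, 2.13], [-1.5, 1.42], [0.17, 2.43], [-1.26, 4.41], [0.16, 1.93], [-2.52, 2.52]. Speed limits (rad/s): [1.89, 1.89, 2.39, 2.39, 3.01, 3.01, 3.01].

### API

Orientations are given as [roll, pitch, yaw] about the fixed x, y, z axes, in that order (R = Rz(yaw) Ry(pitch) Rx(roll)).
In Python, from workcell import * gives the robot as it stands.
- The arm moves only by the shell command python3 -m creep 'ROWS' [FORCE]. ROWS is JSON, a list that holds one entry, the list of rows, each a list of 7 numbers: the closure, from -1 (fully open) to 1 (shut), then the shift along the tool's x, y, z in m, then the turn, a rotation vector about the tool's x, y, z in degrees. A call has 1 to 10 rows; each row shifts and turns the commanded pose from where the row before left it, along the tool's axes as they then stand; what a row does not reach is not made up. A row lasts 1/10 s, in which the tool goes at most 50 mm and 8.59 degrees, less where a joint would pass 70% of its speed; a pose out of reach is approached as far as the arm can. A call is refused whole if a number of a shift passes 0.05 or a number of a turn 8.59, either way. A call with a gripper value outside its range is refused whole. The fingers move at their own pace and stop on an object; FORCE is the grip in N (left out, the last holds). Time passes only in rows, so rows that do not move let the fingers close. It gives the time, the measured TCP pose, the force, the opening and the grip force at its end, in the units of the state.
- observe(): the state, without advancing time (a new reading comes with each control period).
- grab_frame(name): name is "side" or "top"; returns a dict with "image" (420x560x3 uint8, red, green, blue), "range_z" (420x560 float32, m along the optical axis (not along the pixel's ray), 0 where there is no reading), "fx", "fy", "cx", "cy" (pixels), "k1" (the pictures are not rectified: a ray, as slopes to the right and down, at radius r is drawn at 1 + k1 r^2 times it, then the intrinsics apply), "R" (3x3) and "t" (3): a world point X has camera coordinates R X + t. Camera axes: x right, y down, z forward; pixel columns grow to the right and rows downward; lengths in m; the calibration is good to about 2 mm. A picture is of the moment at which its call begins.
- job_done(): hands the job in; it is judged then, once.
Trained networks look in a picture, given as the dict that the camera call returned (one of the last four; its "shot" number tells which), for a name from the list of things; names that differ only in an ending like _2 or _b are one class to them, and where a whole thing is asked for, a point or a joint stands for the part that bears it (a point fixed in the world has none). Each returns a list of dicts, best first, with "confidence" (0 to 1); they miss things now and then, are a little off and sometimes report something else, mostly with a low value. They report only what shows in the picture. A call takes as long as a camera call. They do not tell look-alikes from the thing itself.
- find_in(picture, thing): "extent" ([centre column, centre row, width, height] in pixels, round what is visible of it).
- outline_of(picture, thing): "region" (420x560 bool, what is visible of it) and "extent" ([centre column, centre row, width, height] in pixels, round what is visible of it).
- tip_of(picture, thing): "position" ([column, row] in pixels: a listed point, or the origin of a listed thing).
The state is a dict: "clock": time; "qpos": joint angles; "qd": joint speeds; "joint_efforts": joint torques, N m; "position": TCP position; "tool_rot": TCP orientation; "force": force on the tool from outside, world axes, zero at the start; "moment": the same for the moment, N m; "grip_width": finger opening in m; "finger_force": force on a finger pad.
Only numpy, scipy, OpenCV 4.12 (cv2) and the standard library are available. Lean on these libraries where they do the work, as an engineer would, in place of code of your own. Each camera call takes 0.05 s, during which the arm holds its last target. There are 200 camera calls.

## Working session

There is one attempt and no reset: what is moved stays moved. The work goes in short steps, Python scripts to look and compute and a shell command to move; the robot and the scene stay as the last step left them, time stands still between calls to the robot, and variables do not carry over. Pictures are saved under pics/ and viewed, at most 10 in all, crops included, and the job is handed in when it is done.

```bash
mkdir -p pics; cat > h.py <<'E'
from workcell import *
import numpy as np, cv2
from scipy.spatial.transform import Rotation as Ro
def cloud(f):
    h,w=f["range_z"].shape
    u,v=np.meshgrid(np.arange(w),np.arange(h))
    K=np.array([[f["fx"],0,f["cx"]],[0,f["fy"],f["cy"]],[0,0,1]])
    n=cv2.undistortPoints(np.stack([u,v],-1).reshape(-1,1,2).astype(np.float64),K,np.array([f["k1"],0,0,0])).reshape(h,w,2)
    z=f["range_z"][...,None]
    P=np.concatenate([n*z,z],-1)
    return (P-f["t"])@f["R"]   # R^T(P-t)
E
python3 - <<'E'
from h import *
ims=[]
for n in("top","side"):
    f=grab_frame(n);C=cloud(f);im=f["image"][...,::-1].copy()
    cv2.imwrite(f"pics/{n}0.png",im)
    for th in("long_carton","short_carton","roller_bed","logbook","pen_cup","dishes"):
        for o in outline_of(f,th)[:3]:
            m=o["region"]&(f["range_z"]>0);p=C[m]
            if len(p)<20: continue
            zt=np.percentile(p[:,2],95);q=p[abs(p[:,2]-zt)<.008]
            r=cv2.minAreaRect((q[:,:2]*1000).astype(np.float32))
            print(n,th,round(o["confidence"],2),np.round(o["extent"]),m.sum(),"ztop",zt.round(3),"rect",np.round(r[0]),np.round(r[1]),round(r[2],1),f["image"][m].mean(0).round())
print(observe()["position"],observe()["tool_rot"])
E
```

```text
top long_carton 0.8 [365. 273.  36.  56.] 1471 ztop 0.049 rect [ 481. -167.] [ 54. 120.] 81.9 [109.  96.  81.]
top short_carton 0.86 [447. 232.  42.  30.] 988 ztop 0.049 rect [ 577. -364.] [54. 72.] 6.7 [34. 95. 92.]
top short_carton 0.59 [449. 285.  44.  38.] 1065 ztop 0.049 rect [ 454. -351.] [71. 56.] 23.9 [102.  89.  75.]
top roller_bed 0.66 [212. 256. 188.  36.] 5427 ztop 0.094 rect [520.  46.] [142.  76.] 86.0 [76. 78. 76.]
top logbook 0.59 [321. 151.  91.  74.] 6020 ztop 0.031 rect [778. -79.] [220. 161.] 84.6 [ 50.  78. 129.]
top pen_cup 0.56 [424. 167.  55.  55.] 1373 ztop 0.137 rect [ 711. -301.] [59. 58.] 1.7 [29. 26. 26.]
top dishes 0.57 [234. 156.  38.  34.] 1182 ztop 0.039 rect [771. 133.] [91. 87.] 48.0 [110. 111. 109.]
top dishes 0.53 [322. 153.  92.  75.] 6101 ztop 0.031 rect [778. -79.] [220. 161.] 84.6 [ 51.  79. 129.]
side long_carton 0.95 [278. 268.  51.  46.] 1444 ztop 0.049 rect [ 482. -168.] [ 57. 122.] 81.9 [104.  88.  70.]
side short_carton 0.86 [363. 305.  41.  42.] 1060 ztop 0.048 rect [ 575. -364.] [56. 71.] 6.0 [ 7. 87. 86.]
side short_carton 0.65 [318. 331.  36.  49.] 1031 ztop 0.048 rect [ 453. -351.] [72. 53.] 25.0 [107.  90.  71.]
side roller_bed 0.79 [232. 182.  82.  74.] 2435 ztop 0.096 rect [519.  39.] [138.  78.] 86.7 [76. 80. 79.]
side roller_bed 0.32 [279. 268.  52.  45.] 1367 ztop 0.049 rect [ 482. -168.] [ 56. 122.] 83.0 [104.  88.  70.]
side logbook 0.58 [345. 211.  87.  68.] 3269 ztop 0.032 rect [778. -79.] [224. 165.] 84.1 [ 38.  77. 139.]
side pen_cup 0.86 [388. 250.  36.  60.] 1543 ztop 0.138 rect [ 713. -301.] [63. 60.] 78.3 [26. 24. 23.]
side dishes 0.84 [301. 172.  26.  26.] 572 ztop 0.04 rect [772. 132.] [90. 87.] 59.8 [111. 117. 116.]
side dishes 0.56 [388. 249.  36.  64.] 1474 ztop 0.139 rect [ 710. -304.] [61. 61.] 3.2 [22. 19. 18.]
[0.27287637 0.56227161 0.23128668] [-3.14153692e+00 -4.49002415e-06  2.68974214e+00]
```

View pics/top0.png

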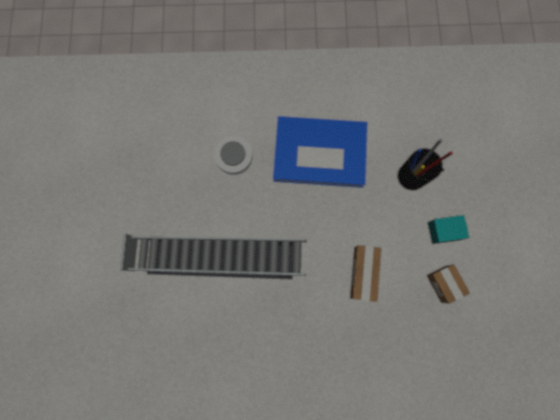

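View pics/side0.png

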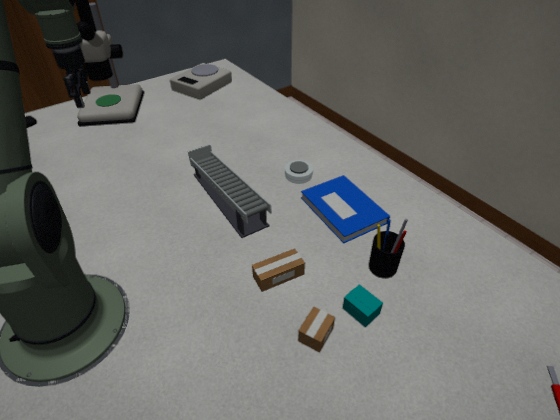

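The top view shows the lane at (150–303, 255), with its raised end on the right, and the long carton at (365, 273). There are two candidates for short_carton: turquoise at (449, 229) and brown with a white strip at (449, 285). The brown cardboard one fits "plain cardboard"; the turquoise one is the look-alike. I'll confirm that in a crop and fit the lane.

```bash
python3 - <<'E'
from h import *
f=grab_frame("top");C=cloud(f);im=f["image"][...,::-1]
cv2.imwrite("pics/crop1.png",cv2.resize(im[200:320,400:500],None,fx=5,fy=5,interpolation=cv2.INTER_CUBIC))
for n in("top","side"):
    if n=="side": f=grab_frame(n);C=cloud(f)
    for th in("roller_bed","stop"):
        for o in tip_of(f,th)[:1]:
            c,r=np.round(o["position"]).astype(int);print(n,th,round(o["confidence"],2),c,r,C[r,c].round(3))
    m=(f["range_z"]>0)&(C[...,2]>.015)&(C[...,0]>.38)&(C[...,0]<.65)&(C[...,1]>-.1)&(C[...,1]<.45)&(C[...,2]<.13)
    p=C[m]
    r=cv2.minAreaRect((p[:,:2]*1000).astype(np.float32));print("bed rect",r)
    b=cv2.boxPoints(r);print(b.round())
    # lane axis
    a=np.deg2rad(r[2]);a=a if r[1][0]>r[1][1] else a+np.pi/2
    d=np.array([np.cos(a),np.sin(a)]);d=d if d[1]>0 else -d
    nrm=np.array([-d[1],d[0]]);c0=np.array(r[0])/1000
    s=(p[:,:2]-c0)@d;w=(p[:,:2]-c0)@nrm
    for lo in np.arange(-.21,.21,.03):
        k=(s>=lo)&(s<lo+.03);kk=k&(abs(w)<.028);
        print(round(lo+.015,3),"w",np.percentile(w[k],[1,99]).round(3),"zc90",np.percentile(p[kk,2],[50,95]).round(4) if kk.sum() else 0,"zrail",np.percentile(p[k&(abs(w)>.03),2],90).round(4))
    print("dir",np.rad2deg(np.arctan2(d[1],d[0])),c0)
E
```

```text
top roller_bed 0.83 259 260 [0.512 0.07  0.084]
top stop 0.93 133 255 [0.533 0.36  0.034]
bed rect ((526.0693359375, 170.75669860839844), (401.91827392578125, 79.59001159667969), 86.45220184326172)
[[474. -27.]
 [553. -32.]
 [578. 369.]
 [499. 374.]]
-0.195 w [-0.038  0.036] zc90 [0.0949 0.0975] zrail 0.1044
-0.165 w [-0.038  0.037] zc90 [0.0917 0.0959] zrail 0.1012
-0.135 w [-0.039  0.037] zc90 [0.0872 0.0903] zrail 0.0962
-0.105 w [-0.039  0.037] zc90 [0.0835 0.0869] zrail 0.0924
-0.075 w [-0.038  0.037] zc90 [0.0797 0.0831] zrail 0.0889
-0.045 w [-0.037  0.037] zc90 [0.075  0.0797] zrail 0.0847
-0.015 w [-0.039  0.037] zc90 [0.0705 0.0741] zrail 0.0801
0.015 w [-0.039  0.037] zc90 [0.0664 0.0699] zrail 0.0753
0.045 w [-0.038  0.037] zc90 [0.062  0.0661] zrail 0.0718
0.075 w [-0.037  0.037] zc90 [0.0584 0.0625] zrail 0.0672
0.105 w [-0.037  0.037] zc90 [0.0539 0.0582] zrail 0.0627
0.135 w [-0.038  0.039] zc90 [0.0492 0.0527] zrail 0.0591
0.165 w [-0.038  0.038] zc90 [0.0456 0.0492] zrail 0.0553
0.195 w [-0.038  0.039] zc90 [0.0534 0.0736] zrail 0.0722
dir 86.45220184326172 [0.52606
[... 431 characters left out ...]
] zrail 0.0971
-0.105 w [-0.038  0.039] zc90 [0.0841 0.088 ] zrail 0.093
-0.075 w [-0.036  0.039] zc90 [0.0796 0.0841] zrail 0.089
-0.045 w [-0.037  0.039] zc90 [0.0757 0.0807] zrail 0.0844
-0.015 w [-0.037  0.039] zc90 [0.0711 0.0752] zrail 0.0811
0.015 w [-0.037  0.039] zc90 [0.0679 0.0709] zrail 0.0765
0.045 w [-0.037  0.039] zc90 [0.0628 0.0679] zrail 0.0731
0.075 w [-0.038  0.039] zc90 [0.0592 0.0639] zrail 0.0682
0.105 w [-0.036  0.039] zc90 [0.0552 0.059 ] zrail 0.0646
0.135 w [-0.037  0.04 ] zc90 [0.051  0.0541] zrail 0.0598
0.165 w [-0.035  0.039] zc90 [0.0476 0.0502] zrail 0.0549
0.195 w [-0.039  0.039] zc90 [0.0567 0.0746] zrail 0.0738
dir 86.74188995361328 [0.52790894 0.170642  ]
```

View pics/crop1.png

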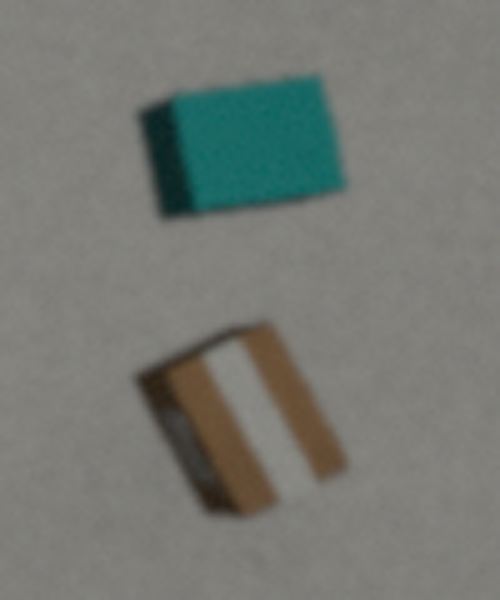

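The brown carton with the white strip is the short carton and the turquoise box is the decoy. The lane origin is about (0.521, 0.069, 0.085), with downhill yaw about 86.6°. Moving over the long carton now.

```bash
python3 -m creep '[[[-1,-0.045,-0.025,0,0,0,0],[-1,-0.045,-0.025,0,0,0,0],[-1,-0.045,-0.025,0,0,0,0],[-1,-0.045,-0.025,0,0,0,0],[-1,-0.045,-0.025,0,0,0,0],[-1,-0.026,-0.04,0,0,0,0],[-1,-0.026,-0.04,0,0,0,0],[-1,-0.026,-0.04,0,0,0,0],[-1,-0.026,-0.04,0,0,0,0],[-1,-0.026,-0.04,0,0,0,0]]]'
python3 -m creep '[[[-1,-0.026,-0.04,0,0,0,0],[-1,-0.026,-0.04,0,0,0,0],[-1,-0.026,-0.04,0,0,0,0],[-1,-0.026,-0.04,0,0,0,0],[-1,-0.026,-0.04,0,0,0,0],[-1,-0.026,-0.04,0,0,0,0],[-1,0,0,0,0,0,-6],[-1,0,0,0,0,0,-6],[-1,0,0,0,0,0,-5.8],[-1,0,0,0,0,0,0]]]'
cat >> h.py <<'E'
def go(pos,rpy):
    s=observe();R=Ro.from_euler("xyz",s["tool_rot"]);T=Ro.from_euler("xyz",rpy)
    print("pos",s["position"].round(4) if hasattr(s["position"],"round") else s["position"],"rpy",np.rad2deg(s["tool_rot"]).round(2),"q",np.round(s["qpos"],2),"t",s["clock"])
    print("local shift mm",(R.inv().apply(np.array(pos)-s["position"])*1000).round(1),"turn deg",np.rad2deg((R.inv()*T).as_rotvec()).round(2))
    print("width",s["grip_width"],"ff",s["finger_force"],"F",np.round(s["force"],1))
E
python3 -c "
from h import *
go([.4815,-.1675,.012],[np.pi,0,np.deg2rad(172)])"
```

```text
clock: 2.0
position: [0.4461, 0.1191, 0.2316]
tool_rot: [3.141, 0.0, 2.69]
force: [1.0, -0.3, -0.2]
grip_width: 0.0852
finger_force: 0.0
clock: 3.0
position: [0.4817, -0.1632, 0.2314]
tool_rot: [3.141, 0.0, 3.002]
force: [-0.1, -0.1, -1.2]
grip_width: 0.0855
finger_force: 0.0
pos [ 0.4817 -0.1632  0.2314] rpy [1.7999e+02 1.0000e-02 1.7200e+02] q [ 0.09  0.34  0.15  1.91 -0.06  0.9   1.7 ] t 3.0
local shift mm [ -0.4  -4.3 219.4] turn deg [0.01 0.01 0.  ]
width 0.08554122640053219 ff 0.0 F [-0.1 -0.1 -1.2]
```

```bash
python3 -m creep '[[[-1,0,-0.004,0.045,0,0,0],[-1,0,0,0.045,0,0,0],[-1,0,0,0.045,0,0,0],[-1,0,0,0.045,0,0,0],[-1,0,0,0.03,0,0,0],[-1,0,0,0.01,0,0,0],[-1,0,0,0,0,0,0]]]' 40
python3 -m creep '[[[1,0,0,0,0,0,0],[1,0,0,0,0,0,0],[1,0,0,0,0,0,0],[1,0,0,0,0,0,0],[1,0,0,0,0,0,0],[1,0,0,0,0,0,0]]]' 40
```

```text
clock: 3.7
position: [0.4807, -0.167, 0.0107]
tool_rot: [-3.141, -0.002, 2.999]
force: [0.6, -0.2, 0.6]
grip_width: 0.0856
finger_force: 0.0
clock: 4.3
position: [0.4821, -0.1673, 0.013]
tool_rot: [-3.141, 0.003, 3.0]
force: [-1.9, 0.8, 12.5]
grip_width: 0.0537
finger_force: 40.7
```

```bash
python3 -m creep '[[[1,0,0,-0.02,0,0,0],[1,0,0,-0.035,0,0,0],[1,0,0,-0.04,0,0,0],[1,0,0,-0.04,0,0,0],[1,0,0,-0.03,0,0,0],[1,0,0,-0.015,0,0,0],[1,0,0,0,0,0,0]]]'
cat >> h.py <<'E'
O=np.array([.521,.069,.085]);YAW=np.deg2rad(86.6)
RT=Ro.from_euler("z",YAW)*Ro.from_euler("x",np.pi)*Ro.from_euler("y",-.14)
n=-RT.as_matrix()[:,2]
E
python3 - <<'E'
from h import *
print(n, RT.as_euler("xyz"))
f=grab_frame("side");cv2.imwrite("pics/grip.png",cv2.resize(f["image"][140:380,200:440,::-1],None,fx=2,fy=2))
C=cloud(f)
for o in outline_of(f,"long_carton")[:1]:
    p=C[o["region"]&(f["range_z"]>0)];print(np.percentile(p,[2,98],axis=0).round(3))
go(O+n*.06,RT.as_euler("xyz"))
E
```

```text
clock: 5.0
position: [0.4821, -0.1673, 0.1942]
tool_rot: [-3.141, 0.005, 3.0]
force: [0.5, 0.1, -3.0]
grip_width: 0.0535
finger_force: 44.4
[0.0082758  0.13929749 0.990216  ] [3.14159265 0.14       1.51145513]
[[ 0.42  -0.201  0.008]
 [ 0.541 -0.048  0.23 ]]
pos [ 0.481  -0.1669  0.1915] rpy [1.7999e+02 5.0000e-02 1.7191e+02] q [ 0.1   0.39  0.15  1.95 -0.08  0.8   1.73] t 5.1
local shift mm [ -5.7 247.5  47.1] turn deg [ 6.01 -6.44 85.16]
width 0.05340021959597379 ff 44.365137219429016 F [-0.   0.4 -1.6]
```

View pics/grip.png

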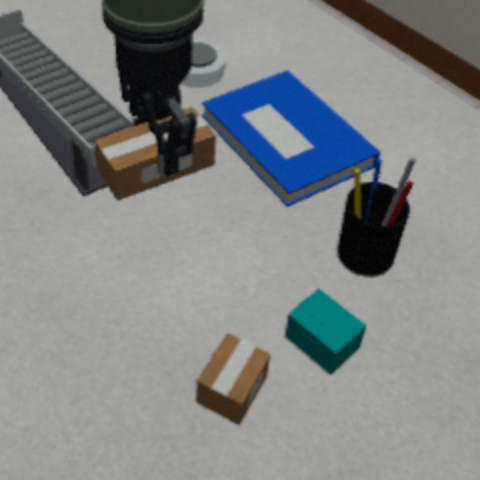

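The picture shows the long carton held level by its middle at (155, 155). Next I turn it to the lane's yaw.

```bash
python3 -m creep '[[[1,0,0,0,0,0,6],[1,0,0,0,0,0,8.5],[1,0,0,0,0,0,8.5],[1,0,0,0,0,0,8.5],[1,0,0,0,0,0,8.5],[1,0,0,0,0,0,8.5],[1,0,0,0,0,0,8.5],[1,0,0,0,0,0,8.5],[1,0,0,0,0,0,8.5],[1,0,0,0,0,0,8.5]]]' 
python3 -m creep '[[[1,0,0,0,0,0,3.3],[1,0,0,0,0,-4,0],[1,0,0,0,0,-4,0],[1,0,0,0,0,0,0],[1,0,0,0,0,0,0]]]' 
python3 -c "
from h import *
go(O+n*.045,RT.as_euler('xyz'))"
```

```text
clock: 6.1
position: [0.4805, -0.1669, 0.1903]
tool_rot: [-3.14, 0.0, 1.554]
force: [-0.2, -0.3, -2.9]
grip_width: 0.0537
finger_force: 44.2
clock: 6.6
position: [0.4808, -0.1665, 0.1906]
tool_rot: [-3.14, 0.139, 1.504]
force: [-0.4, 0.7, -1.8]
grip_width: 0.0532
finger_force: 44.3
pos [ 0.4808 -0.1665  0.1906] rpy [-179.92    7.94   86.19] q [-0.34  0.45  0.62  1.99 -0.17  0.76  0.29] t 6.6
local shift mm [250.1  24.4  26.8] turn deg [-0.14 -0.09 -0.41]
width 0.053196396314292446 ff 44.2599481344223 F [-0.4  0.7 -1.8]
```

```bash
python3 -m creep '[[[1,0.02,0.002,0,0,0,-0.4],[1,0.04,0.004,0,0,0,0],[1,0.045,0.004,0,0,0,0],[1,0.045,0.004,0,0,0,0],[1,0.04,0.004,0,0,0,0],[1,0.035,0.004,0,0,0,0],[1,0.02,0.002,0,0,0,0],[1,0.005,0,0.015,0,0,0],[1,0,0,0,0,0,0],[1,0,0,0,0,0,0]]]' 
python3 - <<'E'
from h import *
go(O+n*.0115,RT.as_euler('xyz'))
f=grab_frame("top");C=cloud(f)
cv2.imwrite("pics/above.png",cv2.resize(f["image"][200:310,110:330,::-1],None,fx=3,fy=3))
E
```

```text
clock: 7.6
position: [0.52, 0.075, 0.1418]
tool_rot: [-3.14, 0.14, 1.508]
force: [0.0, -1.5, -2.2]
grip_width: 0.0537
finger_force: 44.1
pos [0.52   0.075  0.1418] rpy [-179.9     8.01   86.41] q [-0.74  0.58  0.57  1.94 -0.24  0.76 -0.13] t 7.6
local shift mm [ 2.1  1.4 45.6] turn deg [-0.12 -0.01 -0.19]
width 0.05371619881501432 ff 44.122939109802246 F [ 0.  -1.5 -2.2]
```

View pics/above.png

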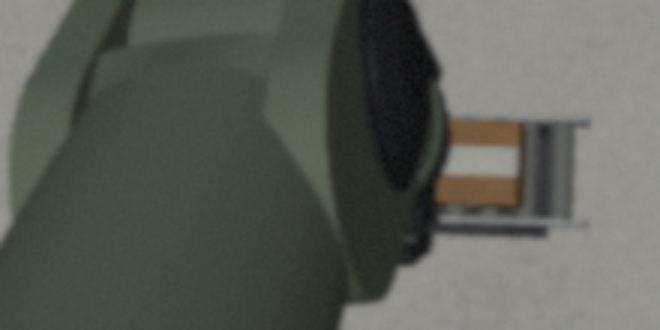

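The carton is over the lane but looks slightly off-centre: carton rows 122–205, rails 122–222. I'll check this with depth.

```bash
python3 - <<'E'
from h import *
M=RT.as_matrix()  # cols: lane x, -lane y, -lane z
for nm in("top","side"):
    f=grab_frame(nm);C=cloud(f)
    L=(C-O)@M; ok=f["range_z"]>0
    rgb=f["image"].astype(int)
    for x0,x1 in((-.06,-.04),(-.04,-.02),(.03,.06)):
        s=ok&(L[...,0]>x0)&(L[...,0]<x1)&(abs(L[...,1])<.06)
        h=-L[...,2]
        k=s&(h>.06)&(h<.11)
        top=np.percentile(h[k],90) if k.sum()>10 else 0
        k=k&(h>top-.008)&(rgb.max(2)>60)
        r=s&(h>-.01)&(h<.02)
        print(nm,x0,"carton h",round(float(top),4),k.sum(),np.percentile(L[...,1][k],[2,98]).round(4) if k.sum() else 0,"rail y",np.percentile(L[...,1][r],[1,99]).round(4) if r.sum() else 0)
    k=ok&(L[...,0]<-.02)&(L[...,0]>-.11)&(abs(L[...,1])<.02)&(-L[...,2]>.06)&(-L[...,2]<.11)
    print("rear end",np.percentile(L[...,0][k],1).round(4) if k.sum() else 0)
    r=ok&(L[...,0]<-.06)&(abs(L[...,1])<.05)&(L[...,0]>-.12)&(-L[...,2]>-.01)&(-L[...,2]<.02)
    print("end rails y",np.percentile(L[...,1][r],[1,99]).round(4))
E
```

```text
top -0.06 carton h 0.0922 288 [-0.0281  0.0229] rail y [-0.0377  0.0382]
top -0.04 carton h 0.0922 296 [-0.0286  0.0244] rail y [-0.0379  0.038 ]
top 0.03 carton h 0.0 0 0 rail y 0
rear end -0.0625
end rails y [-0.0377  0.0366]
side -0.06 carton h 0.0934 92 [-0.0283  0.0257] rail y [-0.0383  0.0388]
side -0.04 carton h 0.0931 83 [-0.0283  0.0233] rail y [-0.0373  0.0377]
side 0.03 carton h 0.0937 40 [-0.0104  0.0265] rail y [-0.038   0.0001]
rear end -0.0646
end rails y [-0.0376  0.039 ]
```

```bash
python3 -m creep '[[[1,0,0.002,0.015,0,0,-0.2],[1,0,0,0.014,0,0,0],[1,0,0,0.01,0,0,0],[1,0,0,0.005,0,0,0],[1,0,0,0,0,0,0],[1,0,0,0,0,0,0]]]' 
python3 -c "
from h import *
go(O+n*.0105,RT.as_euler('xyz'))"
python3 -m creep '[[[1,0,0,0.001,0,0,0],[1,0,0,0,0,0,0]]]'; python3 -m creep '[[[1,0,0,0.001,0,0,0],[1,0,0,0,0,0,0]]]' 
```

```text
clock: 8.35
position: [0.5219, 0.0702, 0.0984]
tool_rot: [-3.141, 0.139, 1.513]
force: [0.1, -0.1, -2.6]
grip_width: 0.0536
finger_force: 44.4
pos [0.5219 0.0702 0.0984] rpy [-179.94    7.99   86.7 ] q [-0.7   0.65  0.52  1.96 -0.28  0.67 -0.09] t 8.35
local shift mm [ 0.6 -0.8  3. ] turn deg [-0.05 -0.03  0.1 ]
width 0.0536286402751331 ff 44.35260772705078 F [ 0.1 -0.1 -2.6]
clock: 8.55
position: [0.5219, 0.0702, 0.0974]
tool_rot: [-3.141, 0.139, 1.514]
force: [-0.1, 1.1, 0.8]
grip_width: 0.0534
finger_force: 44.8
clock: 8.75
position: [0.522, 0.0703, 0.0972]
tool_rot: [-3.141, 0.139, 1.513]
force: [-6.4, 1.9, 25.8]
grip_width: 0.0535
finger_force: 47.4
```

```bash
python3 -m creep '[[[1,0,0,-0.001,0,0,0],[1,0,0,0,0,0,0]]]'; python3 -m creep '[[[-1,0,0,0,0,0,0],[-1,0,0,0,0,0,0],[-1,0,0,0,0,0,0],[-1,0,0,0,0,0,0],[-1,0,0,0,0,0,0],[-1,0,0,0,0,0,0],[-1,0,0,0,0,0,0],[-1,0,0,0,0,0,0],[-1,0,0,0,0,0,0],[-1,0,0,0,0,0,0]]]'
python3 - <<'E'
from h import *
f=grab_frame("side")
cv2.imwrite("pics/rel.png",cv2.resize(f["image"][120:320,130:350,::-1],None,fx=3,fy=3))
E
```

```text
clock: 8.95
position: [0.5218, 0.0703, 0.0973]
tool_rot: [-3.141, 0.139, 1.514]
force: [0.6, 0.4, 2.9]
grip_width: 0.0535
finger_force: 44.7
clock: 9.95
position: [0.5217, 0.0701, 0.0971]
tool_rot: [-3.14, 0.14, 1.514]
force: [0.4, 0.2, 0.3]
grip_width: 0.0855
finger_force: 0.0
```

View pics/rel.png

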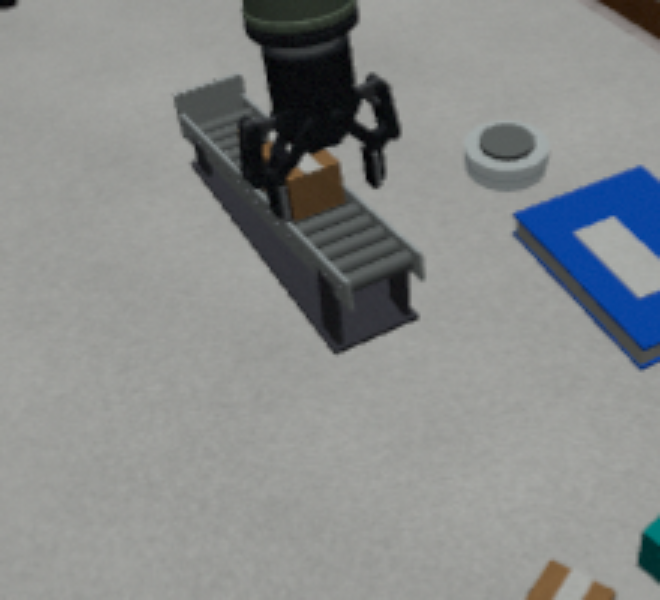

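The carton is free and rolling downhill between the open fingers (centre about (300, 180)). I'll wait, then rise and look.

```bash
python3 -m creep '[[[-1,0,0,0,0,0,0],[-1,0,0,0,0,0,0],[-1,0,0,0,0,0,0],[-1,0,0,0,0,0,0],[-1,0,0,0,0,0,0],[-1,0,0,0,0,0,0],[-1,0,0,0,0,0,0],[-1,0,0,0,0,0,0],[-1,0,0,0,0,0,0],[-1,0,0,0,0,0,0]]]'
python3 -m creep '[[[-1,0,0,-0.02,0,0,0],[-1,0,0,-0.04,0,0,0],[-1,0,0,-0.04,0,0,0],[-1,0,0,-0.02,0,0,0],[-1,0,0,0,0,4,0],[-1,0,0,0,0,4,0],[-1,0,0,0,0,0,0],[-1,0,0,0,0,0,0]]]'
cat >> h.py <<'E'
def lane(nm="side"):
    f=grab_frame(nm);C=cloud(f);L=(C-O)@RT.as_matrix()
    for th in("long_carton","short_carton"):
        for o in outline_of(f,th)[:3]:
            m=o["region"]&(f["range_z"]>0);p=L[m];q=C[m]
            k=-p[:,2]>np.percentile(-p[:,2],95)-.008
            r=cv2.minAreaRect((q[q[:,2]>.04][:,:2]*1000).astype(np.float32))
            print(nm,th,round(o["confidence"],2),np.round(o["extent"]),"lane lo",np.percentile(p[k],1,axis=0).round(4),"hi",np.percentile(p[k],99,axis=0).round(4),"rect",np.round(r[0],1),np.round(r[1],1),round(r[2],1))
    return f
E
python3 - <<'E'
from h import *
lane("side");lane("top")
go([.4535,-.351,.012],[np.pi,0,np.deg2rad(24.4)])
E
```

```text
clock: 11.0
position: [0.5216, 0.0701, 0.0971]
tool_rot: [-3.14, 0.14, 1.514]
force: [-0.7, 0.1, 0.3]
grip_width: 0.0853
finger_force: 0.0
clock: 11.8
position: [0.5228, 0.0864, 0.2159]
tool_rot: [-3.14, 0.001, 1.512]
force: [1.1, 0.8, -0.8]
grip_width: 0.0852
finger_force: 0.0
side short_carton 0.89 [317. 332.  35.  52.] lane lo [-0.4451 -0.0812  0.0915] hi [-0.3803 -0.0049  0.1013] rect [ 453.4 -350.4] [71.5 53.3] 23.8
side short_carton 0.88 [362. 306.  39.  42.] lane lo [-0.4496  0.0504  0.0918] hi [-0.3839  0.1077  0.1016] rect [ 575.1 -363.8] [55.8 71.6] 6.0
top long_carton 0.39 [122. 257.   8.  15.] lane lo [ 0.29   -0.0261 -0.049 ] hi [ 0.2954  0.0022 -0.0429] rect [526.6 365.4] [ 4.4 29.4] 89.8
top short_carton 0.95 [448. 230.  41.  25.] lane lo [-0.4483  0.0511  0.0915] hi [-0.382   0.1091  0.1013] rect [ 577. -364.] [54.1 71.4] 6.4
top short_carton 0.6 [449. 286.  43.  39.] lane lo [-0.4437 -0.0804  0.0912] hi [-0.3768 -0.0043  0.1009] rect [ 453.8 -350.8] [70.5 55.4] 23.9
pos [0.5228 0.0873 0.2157] rpy [-1.799e+02  5.000e-02  8.676e+01] q [-0.69  0.44  0.56  1.89 -0.3   0.9  -0.04] t 12.1
local shift mm [-441.3  -44.   204.1] turn deg [-0.07  0.1  62.36]
width 0.08558373254484673 ff 0.0 F [ 0.5  0.2 -0.4]
```

```bash
python3 -m creep '[[[-1,-0.042,-0.0044,0,0,0,4],[-1,-0.044,-0.0044,0,0,0,0],[-1,-0.044,-0.0044,0,0,0,0],[-1,-0.044,-0.0044,0,0,0,0],[-1,-0.044,-0.0044,0,0,0,0],[-1,-0.044,-0.0044,0,0,0,0],[-1,-0.044,-0.0044,0,0,0,0],[-1,-0.044,-0.0044,0,0,0,0],[-1,-0.044,-0.0044,0,0,0,0],[-1,-0.04,-0.004,0,0,0,0]]]'
python3 -m creep '[[[-1,0,0,0,0,0,7],[-1,0,0,0,0,0,8.5],[-1,0,0,0,0,0,8.5],[-1,0,0,0,0,0,8.5],[-1,0,0,0,0,0,8.5],[-1,0,0,0,0,0,8.5],[-1,0,0,0,0,0,8.5],[-1,0,0,0,0,0,0],[-1,0,0,0,0,0,0]]]'
python3 - <<'E'
from h import *
f=lane("side")
cv2.imwrite("pics/long.png",cv2.resize(f["image"][120:260,150:320,::-1],None,fx=4,fy=4))
go([.4535,-.3505,.012],[np.pi,0,np.deg2rad(24)])
E
```

```text
clock: 13.1
position: [0.4267, -0.3405, 0.216]
tool_rot: [-3.14, 0.001, 1.444]
force: [1.1, -0.2, 0.2]
grip_width: 0.085
finger_force: 0.0
clock: 14.0
position: [0.4275, -0.3385, 0.2158]
tool_rot: [-3.141, 0.002, 0.436]
force: [-0.2, -0.6, -0.4]
grip_width: 0.0854
finger_force: 0.0
side long_carton 0.71 [208. 154.  28.  35.] lane lo [ 0.1726 -0.0267 -0.0503] hi [ 0.2909  0.0263 -0.0418] rect [534.6 304.2] [129.3  56.1] 87.1
pos [ 0.4274 -0.3387  0.216 ] rpy [-1.7996e+02  6.0000e-02  2.4880e+01] q [-0.05  0.57  0.89  1.86 -0.53  0.97 -0.06] t 14.15
local shift mm [ 19.   21.8 204. ] turn deg [-0.04  0.06  0.88]
width 0.08533473968996319 ff 0.0 F [ 1.  -0.3  0.2]
```

View pics/long.png

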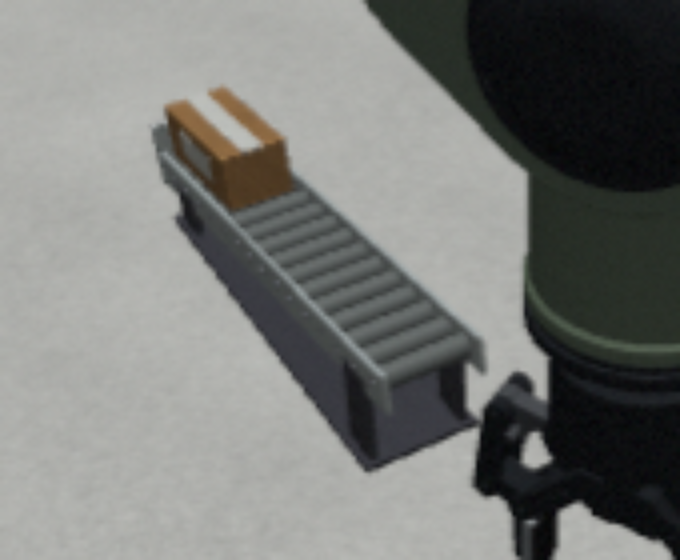

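The picture shows the long carton straight against the stop at (230, 150). Going down on the short carton.

```bash
python3 -m creep '[[[-1,0.019,0.022,0,0,0,0.9],[-1,0,0,0.04,0,0,0],[-1,0,0,0.045,0,0,0],[-1,0,0,0.045,0,0,0],[-1,0,0,0.045,0,0,0],[-1,0,0,0.02,0,0,0],[-1,0,0,0.009,0,0,0],[-1,0,0,0,0,0,0]]]'
python3 -m creep '[[[1,0,0,0,0,0,0],[1,0,0,0,0,0,0],[1,0,0,0,0,0,0],[1,0,0,0,0,0,0],[1,0,0,0,0,0,0],[1,0,0,0,0,0,0]]]' 40
python3 -m creep '[[[1,0,0,-0.02,0,0,0],[1,0,0,-0.035,0,0,0],[1,0,0,-0.04,0,0,0],[1,0,0,-0.04,0,0,0],[1,0,0,-0.03,0,0,0],[1,0,0,-0.015,0,0,0],[1,0,0,0,0,0,0]]]'
python3 -c "
from h import *
go(O+n*.072,RT.as_euler('xyz'))"
```

```text
clock: 14.95
position: [0.4532, -0.3509, 0.0116]
tool_rot: [-3.14, 0.002, 0.416]
force: [0.2, 0.6, 0.9]
grip_width: 0.0857
finger_force: 0.0
clock: 15.55
position: [0.4542, -0.3511, 0.0134]
tool_rot: [3.141, -0.0, 0.416]
force: [-2.1, 2.1, 10.1]
grip_width: 0.0537
finger_force: 41.6
clock: 16.25
position: [0.4545, -0.351, 0.1937]
tool_rot: [3.14, -0.001, 0.416]
force: [-0.5, -0.2, -2.7]
grip_width: 0.0538
finger_force: 43.4
pos [ 0.4545 -0.351   0.1937] rpy [ 1.7992e+02 -5.0000e-02  2.3840e+01] q [-0.01  0.64  0.85  1.81 -0.58  0.96 -0.06] t 16.25
local shift mm [ 235.2 -366.3   37.1] turn deg [ -4.29  -7.21 -62.66]
width 0.05381096854488618 ff 43.41679036617279 F [-0.5 -0.2 -2.7]
```

```bash
python3 -m creep '[[[1,0,0,0,0,0,-6.8],[1,0,0,0,0,0,-8],[1,0,0,0,0,0,-8],[1,0,0,0,0,0,-8],[1,0,0,0,0,0,-8],[1,0,0,0,0,0,-8],[1,0,0,0,0,0,-8],[1,0,0,0,0,0,-8],[1,0,0,0,0,-4,0],[1,0,0,0,0,-4,0]]]'
python3 -m creep '[[[1,0,0,0,0,0,0],[1,0,0,0,0,0,0]]]'
python3 -c "
from h import *
go(O+n*.072,RT.as_euler('xyz'))"
```

```text
clock: 17.25
position: [0.4529, -0.3512, 0.1907]
tool_rot: [-3.139, 0.141, 1.511]
force: [0.6, 0.0, -1.6]
grip_width: 0.0537
finger_force: 43.4
clock: 17.45
position: [0.4537, -0.35, 0.1911]
tool_rot: [-3.139, 0.138, 1.513]
force: [-0.2, 0.4, -1.9]
grip_width: 0.0538
finger_force: 43.4
pos [ 0.4537 -0.35    0.1911] rpy [-179.84    7.88   86.69] q [ 0.04  0.53  0.63  1.87 -0.27  0.78  0.71] t 17.45
local shift mm [432.9  42.9 -24.9] turn deg [-0.15 -0.14  0.09]
width 0.05383221002819443 ff 43.39670956134796 F [-0.2  0.4 -1.9]
```

```bash
python3 -m creep '[[[1,0.02,0.002,-0.01,0,0,0],[1,0.04,0.004,-0.015,0,0,0],[1,0.045,0.0045,0,0,0,0],[1,0.045,0.0045,0,0,0,0],[1,0.045,0.0045,0,0,0,0],[1,0.045,0.0045,0,0,0,0],[1,0.045,0.0045,0,0,0,0],[1,0.045,0.0045,0,0,0,0],[1,0.045,0.0045,0,0,0,0],[1,0.035,0.0035,0,0,0,0]]]'
python3 -m creep '[[[1,0.02,0.002,0,0,0,0],[1,0.004,0,0.01,0,0,0],[1,0,0,0,0,0,0],[1,0,0,0,0,0,0]]]'
python3 - <<'E'
from h import *
go(O+n*.0105,RT.as_euler('xyz'))
M=RT.as_matrix()
for nm in("top","side"):
    f=grab_frame(nm);C=cloud(f);L=(C-O)@M; ok=f["range_z"]>0
    rgb=f["image"].astype(int);h=-L[...,2]
    s=ok&(L[...,0]>-.035)&(L[...,0]<-.015)&(abs(L[...,1])<.06)&(h>.06)&(h<.125)
    if s.sum()<10: continue
    top=np.percentile(h[s],90);k=s&(h>top-.008)&(rgb.max(2)>60)
    print(nm,"h",top,k.sum(),np.percentile(L[...,1][k],[2,98]).round(4))
    k=ok&(L[...,0]<0)&(L[...,0]>-.11)&(abs(L[...,1])<.02)&(h>.06)&(h<.12)
    print("rear",np.percentile(L[...,0][k],1).round(4))
E
```

```text
clock: 18.45
position: [0.5191, 0.058, 0.1589]
tool_rot: [-3.139, 0.138, 1.513]
force: [0.8, -0.9, -2.0]
grip_width: 0.0531
finger_force: 43.4
clock: 18.85
position: [0.522, 0.076, 0.1464]
tool_rot: [-3.139, 0.14, 1.51]
force: [0.3, 0.5, -2.1]
grip_width: 0.0534
finger_force: 43.4
pos [0.522  0.076  0.1464] rpy [-179.88    8.03   86.49] q [-0.79  0.6   0.64  1.93 -0.3   0.78 -0.07] t 18.85
local shift mm [ 1.6 -0.5 51.2] turn deg [-0.14  0.01 -0.11]
width 0.05344010770694298 ff 43.405269384384155 F [ 0.3  0.5 -2.1]
top h 0.09642378425246627 280 [-0.0272  0.026 ]
rear -0.0372
side h 0.0979279709910838 88 [-0.0265  0.0264]
rear -0.0394
```

```bash
python3 -m creep '[[[1,0,0,0.015,0,0,0],[1,0,0,0.016,0,0,0],[1,0,0,0.01,0,0,0],[1,0,0,0.0055,0,0,0],[1,0,0,0,0,0,0],[1,0,0,0,0,0,0]]]' 
python3 -m creep '[[[1,0,0,0.001,0,0,0],[1,0,0,0,0,0,0]]]'; python3 -m creep '[[[1,0,0,0.0007,0,0,0],[1,0,0,0,0,0,0]]]' 
```

```text
clock: 19.55
position: [0.522, 0.0712, 0.1008]
tool_rot: [-3.141, 0.139, 1.512]
force: [0.2, -0.1, -1.3]
grip_width: 0.0538
finger_force: 43.4
clock: 19.75
position: [0.5219, 0.0714, 0.0996]
tool_rot: [-3.141, 0.139, 1.512]
force: [-0.3, 0.2, -2.1]
grip_width: 0.054
finger_force: 43.4
clock: 19.95
position: [0.5217, 0.0711, 0.0987]
tool_rot: [-3.14, 0.14, 1.512]
force: [0.4, 0.4, -1.1]
grip_width: 0.0536
finger_force: 43.4
```

```bash
python3 -m creep '[[[1,0,0,0.0007,0,0,0],[1,0,0,0,0,0,0]]]'; python3 -m creep '[[[1,0,0,0.0006,0,0,0],[1,0,0,0,0,0,0]]]' 
```

```text
clock: 20.15
position: [0.5217, 0.071, 0.0979]
tool_rot: [-3.14, 0.14, 1.512]
force: [0.7, -0.6, -1.1]
grip_width: 0.053
finger_force: 43.4
clock: 20.35
position: [0.5218, 0.071, 0.0976]
tool_rot: [-3.14, 0.139, 1.512]
force: [-2.1, 0.8, 6.2]
grip_width: 0.0533
finger_force: 44.3
```

Gentle contact (about 8 N). Releasing.

```bash
python3 -m creep '[[[-1,0,0,0,0,0,0],[-1,0,0,0,0,0,0],[-1,0,0,0,0,0,0],[-1,0,0,0,0,0,0],[-1,0,0,0,0,0,0],[-1,0,0,0,0,0,0],[-1,0,0,0,0,0,0],[-1,0,0,0,0,0,0],[-1,0,0,0,0,0,0],[-1,0,0,0,0,0,0]]]'
python3 -m creep '[[[-1,0,0,0,0,0,0],[-1,0,0,0,0,0,0],[-1,0,0,0,0,0,0],[-1,0,0,0,0,0,0],[-1,0,0,0,0,0,0],[-1,0,0,0,0,0,0],[-1,0,0,0,0,0,0],[-1,0,0,0,0,0,0],[-1,0,0,0,0,0,0],[-1,0,0,0,0,0,0]]]'
python3 -m creep '[[[-1,0,0,-0.02,0,0,0],[-1,0,0,-0.04,0,0,0],[-1,0,0,-0.04,0,0,0],[-1,-0.02,0,-0.02,0,0,0],[-1,-0.04,0,0,0,0,0],[-1,-0.04,0,0,0,0,0],[-1,-0.04,0,0,0,0,0],[-1,-0.04,0,0,0,0,0],[-1,-0.02,0,0,0,0,0],[-1,0,0,0,0,0,0]]]'
python3 - <<'E'
from h import *
f=lane("side")
cv2.imwrite("pics/end.png",cv2.resize(f["image"][120:260,150:320,::-1],None,fx=4,fy=4))
lane("top")
E
```

```text
clock: 21.35
position: [0.5217, 0.0709, 0.0974]
tool_rot: [-3.14, 0.14, 1.512]
force: [-1.0, 0.3, -0.5]
grip_width: 0.0853
finger_force: 0.0
clock: 22.35
position: [0.5217, 0.0709, 0.0973]
tool_rot: [-3.14, 0.14, 1.512]
force: [-0.3, -0.7, -0.1]
grip_width: 0.0854
finger_force: 0.0
clock: 23.35
position: [0.5107, -0.1132, 0.2447]
tool_rot: [-3.141, 0.14, 1.507]
force: [-0.2, 0.9, -1.8]
grip_width: 0.0852
finger_force: 0.0
side long_carton 0.96 [204. 154.  34.  30.] lane lo [ 0.1796 -0.027  -0.0506] hi [ 0.294   0.0272 -0.0425] rect [534.8 306.4] [127.9  56.7] 86.4
side short_carton 0.95 [221. 169.  29.  29.] lane lo [ 0.1021 -0.0273 -0.0502] hi [ 0.1738  0.0245 -0.0417] rect [528.1 209. ] [79. 54.] 87.6
side short_carton 0.18 [300. 171.  28.  22.] lane lo [0.0554 0.2033 0.0302] hi [0.1206 0.2887 0.0414] rect [682.    4.3] [355.2  32.9] 51.1
top long_carton 0.65 [148. 253.  56.  30.] lane lo [ 0.1761 -0.0268 -0.0491] hi [ 0.2926  0.026  -0.0427] rect [534.4 307.9] [119.5  54.3] 87.3
top short_carton 0.88 [192. 254.  41.  30.] lane lo [ 0.105  -0.0268 -0.0488] hi [ 0.174   0.0254 -0.042 ] rect [528.3 211. ] [75.6 53.5] 87.0
top short_carton 0.66 [460. 227.  12.  24.] lane lo [-0.4552  0.0563  0.0962] hi [-0.422   0.1118  0.1047] rect [ 555.7 -258.8] [ 54.3 289.1] 10.5
```

View pics/end.png

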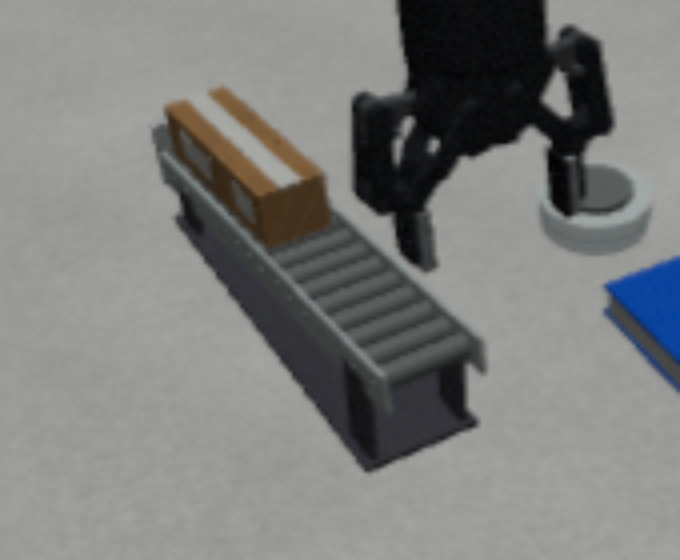

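The picture shows the short carton queued flush behind the long one (joint at about (230, 165)), and the fingers are clear of both. After a short settling wait I'll hand in.

```bash
python3 -m creep '[[[-1,0,0,0,0,0,0],[-1,0,0,0,0,0,0],[-1,0,0,0,0,0,0],[-1,0,0,0,0,0,0],[-1,0,0,0,0,0,0],[-1,0,0,0,0,0,0],[-1,0,0,0,0,0,0],[-1,0,0,0,0,0,0],[-1,0,0,0,0,0,0],[-1,0,0,0,0,0,0]]]'
python3 -c "
from h import *
lane('top');print(job_done())"
```

```text
clock: 24.65
position: [0.5112, -0.1102, 0.244]
tool_rot: [-3.14, 0.14, 1.512]
force: [-0.6, 0.5, -0.6]
grip_width: 0.0855
finger_force: 0.0
top long_carton 0.6 [146. 252.  57.  27.] lane lo [ 0.177  -0.0269 -0.0492] hi [ 0.2932  0.0258 -0.0428] rect [534.3 308. ] [119.7  54.1] 87.1
top short_carton 0.62 [460. 228.  12.  24.] lane lo [-0.454   0.0568  0.096 ] hi [-0.4252  0.1119  0.1047] rect [ 555.7 -259.3] [ 54.3 288.4] 10.5
top short_carton 0.55 [192. 254.  40.  31.] lane lo [ 0.1051 -0.0272 -0.0489] hi [ 0.1732  0.0255 -0.042 ] rect [528.  211.5] [77.2 54.1] 87.7
the job is handed in; nothing more can be done
None
```

The job is handed in at about 25 s on the clock: the last pictures show the long carton resting against the stop and the short one queued flush behind it, both flat and let go, but `job_done()` returned no verdict.

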